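# Pry up the snug lid of a sample box and hold it half open

## Robot

A 6-joint arm with a two-finger parallel gripper is mounted at the origin on the work surface; the furniture and walls round the work are solid. World frame = base frame: x ahead of the robot, y to its left, z up, the work surface at z = 0. Lengths are in m, angles in rad, forces in N, time in s.
With the tool pointing down it reaches from about 0.375 to 0.9 m from the base axis. Payload 3.1 kg.
Tool frame: the origin (TCP) lies midway between the tips of the shut fingers; the grasp point (between the pads) lies 19 mm behind it; z points along the fingers, x is the direction in which the jaws open and shut, and the axes are right-handed (so a half turn about z gives the same grasp; the last joint's range is limited). The gripper opens to 85 mm and grips with 20 to 120 N. Pads are 22 mm wide; open, the fingers measure 114 mm over their backs; the gripper's body (76 mm by 85 mm) begins 54 mm behind the grasp point. The pads swing forward as they close: fully open they stand 13 mm farther back than shut.
Start: joints at [-1.425, 0.527, 1.433, -0, 1.181, -0.178], TCP at [0.199, -0.592, 0.231] pointing down, gripper open.
Joint ranges: [-3.08, 3.08], [-0.75, 2.2], [0.22, 2.44], [-1.43, 4.57], [0, 2.65], [-2.85, 2.85]. Speed limits (rad/s): [2.79, 2.79, 3.14, 3.14, 3.14, 3.14].

## Interface

Orientations are given as [roll, pitch, yaw] about the fixed x, y, z axes, in that order (R = Rz(yaw) Ry(pitch) Rx(roll)).
In Python, from bench import r gives the robot as it stands. The module is installed in compiled form; this text tells all that it offers.
- The arm moves only by the tool apply_moves, never from a script. Its arguments are lists of equal length, an entry for each row: "rotation": the turn, a rotation vector about the tool's x, y, z in degrees, a list of three; "dp": the shift along the tool's x, y, z in mm, a list of three; "hand": the finger opening in mm, from 0 to 85.4. In form: {"rotation": [[ax, ay, az], ...], "dp": [[tx, ty, tz], ...], "hand": [hand, ...]}. A call has 1 to 12 rows; each row is the pose to reach, as a shift and turn from the pose measured when the call began, along the tool's axes at that moment; what a row does not reach only later rows make up. A row lasts 1/8 s, in which the tool goes at most 62.5 mm and 10.7 degrees, less where a joint would pass 70% of its speed; a pose out of reach is approached as far as the arm can. A call with a gripper value outside its range is refused whole. The fingers move at their own pace and stop on an object; "grip_force" is the grip in N (left out, the last holds). Time passes only in rows, so rows that repeat a pose let the fingers close. It gives the time, the measured TCP pose, the force and the opening at its end, in the units of the state.
- r.get_obs(): the state, without advancing time (a new reading comes with each control period).
- r.camera(name): name is "side" or "top" or "wrist"; returns a dict with "color" (400x640x3 uint8, blue, green, red), "vertical_fov" (degrees; the focal length in pixels is half the picture's height over the tangent of half this angle, whatever the lens; pixels are square), "cx", "cy" (the principal point, pixels), "pose" (4x4, takes a point from camera to world coordinates); the wrist camera has in their place "T_tool_cam" (4x4, takes a point from camera to tool coordinates, whose origin is the TCP and whose axes are the tool frame's). Camera axes: x right, y down, z forward; pixel columns grow to the right and rows downward; lengths in m; the calibration is good to about 2 mm. A picture is of the moment at which its call begins: read the wrist's pose just before it. There is no depth.
- r.hand_in(): hands the job in, once; it reports no verdict.
The state is a dict: "t": time; "q": joint angles; "dq": joint speeds; "joint_efforts": joint torques, N m; "ee_pos": TCP position; "eef_rot": TCP orientation; "contact_force": force on the tool from outside, world axes, zero at the start; "torque": the same for the moment, N m; "gripper_width": finger opening in m.
Only numpy, scipy, OpenCV 4.12 (cv2) and the standard library are available. Lean on these libraries where they do the work, as an engineer would, in place of code of your own. Each camera call takes 0.05 s, during which the arm holds its last target. There are 200 camera calls.

## Task

Pick up the lid lifter, push its blade under the overhanging front edge of the sample box's snug lid and pry the lid up off its spring catches. Then keep the lid propped open at 45 degrees with the blade, since it falls shut by itself: finish while still holding the lifter like that, touching the lid with the lifter only, never with the gripper. Leave the jar and the flask beside the box standing where they are.

Things in the scene. Friction and masses are not known exactly. Their poses are not given: they have to be found in the camera images.
- sample_box: Wooden box with brass hinges, fixed to the table: 130 mm (its x) by 150 mm (its y), walls 55 mm high and 7 mm thick, lid closed at the start. Origin: centre of its underside, on the table; its x axis points from the front wall to the hinge at the back, z up. Front wall's outer face at x = -65 mm.
- lid: Wooden lid, 148 x 152 x 8 mm, 0.18 kg, no handle. Origin mid-width on the hinge line at the box's rear top edge; axes as the box's when closed. Closed, its underside is 55 mm above the table and its front edge overhangs the front wall by 18 mm. Sprung catches inside hold it until some 3 to 8 N lift the edge, free after 4 degrees; then weight and a spring shut it with about 1.5 N at the edge.
- lid_angle (a joint): Opening angle of the lid: 0 closed, growing as the front edge goes up and back, 0.785 rad = 45 degrees, stop at 1.45.
- box_lip (a point): Fixed to the box: where the lower front edge of the closed lid is, mid-width, 55 mm above the table and 18 mm in front of the front wall's face. Below it is free space down to the table.
- box_hinge (a point): Mid-point of the hinge line, 55 mm above the table, 148 mm behind box_lip along the box's x axis.
- lid_edge (a point): Lower front edge of the lid, mid-width, moving with the lid.
- lifter: Lid lifter, a loose flat pry tool on the table, 0.08 kg: dark wooden handle 110 mm long, 18 wide, 22 tall, and a rigid steel blade 55 mm long, 18 wide, 4 thick, straight on at mid height of the handle. Its x axis runs towards the blade tip, z up. Origin on its underside below the grip point; handle from x = -90 to +20 mm, blade from +20 to +75 mm.
- lifter_grip (a point): Grip point in the middle of the handle's section, 11 mm above the lifter's underside, 20 mm behind the front end of the handle; take it across the 18 mm width.
- lifter_tip (a point): Middle of the upper edge of the blade tip, 75 mm ahead of the grip point and 13 mm above the lifter's underside.
- jar: Bystander: small glaze jar with a dark screw lid, 47 mm across, 57 mm tall, standing to the right of the box. Origin at its underside.
- flask: Bystander: small waisted clear flask, 41 mm across, 66 mm tall, standing to the right of the box. Origin at its underside.
Not all that is in view belongs to the job. What is meant by the lifter is not purple, and is the larger of those in its own colour.

How it is judged:
By the outcome, as a careful person would: the job done as asked, in the order asked, and still so for the second after the job is handed in, while the arm keeps its last pose, push and grip.
It also fails if it takes over 42 s, if anything falls off the work surface, if the arm or the gripper's body presses on something with over 40 N, if the wrist force passes 120 N, or if a joint passes its speed limit or range.

## Working session

There is one attempt and no reset: what is moved stays moved. The work goes in short steps, Python scripts to look and compute and a tool call to move; the robot and the scene stay as the last step left them, time stands still between calls to the robot, and variables do not carry over. Pictures are saved under pics/ and viewed, about 8 in all and at most 12, crops included, and the job is handed in when it is done.

Besides the shell and the picture viewer there is one more tool, called after ">>>" as a command line: name --argument value ..., lists and objects as JSON in quotes. apply_moves: Moves the arm, as the interface text tells. Its arguments: {"type":"object","properties":{"rotation":{"type":"array"},"dp":{"type":"array"},"hand":{"type":"array"},"grip_force":{"type":"number"}},"required":["rotation","dp","hand"]}

```bash
mkdir -p pics; cat > h.py <<'E'
import numpy as np, cv2
from bench import r
from scipy.spatial.transform import Rotation as R
def cam(n):
    o=r.get_obs(); c=r.camera(n)
    if 'pose' not in c:
        T=np.eye(4); T[:3,:3]=R.from_euler('xyz',o['eef_rot']).as_matrix(); T[:3,3]=o['ee_pos']
        c['pose']=T@c['T_tool_cam']
    c['f']=200/np.tan(np.radians(c['vertical_fov'])/2); return c
def ray(c,u,v):
    d=c['pose'][:3,:3]@np.array([(u-c['cx'])/c['f'],(v-c['cy'])/c['f'],1]); return c['pose'][:3,3],d
def onz(c,u,v,z):
    o,d=ray(c,u,v); return o+d*(z-o[2])/d[2]
def px(c,p):
    q=c['pose'][:3,:3].T@(np.asarray(p)-c['pose'][:3,3]); return q[:2]/q[2]*c['f']+[c['cx'],c['cy']]
E
python3 - <<'E'
from h import *
import pickle
for n in ['side','top','wrist']:
    c=cam(n); cv2.imwrite(f'pics/{n}0.png',c['color']); pickle.dump(c,open(f'{n}0.pkl','wb')); print(n,c['f'],c['cx'],c['cy'],c['pose'].round(3).tolist())
print(r.get_obs())
E
```

```text
side 452.8205488568046 309.0382461071136 199.7408293520972 [[-0.948, -0.101, 0.303, 0.249], [-0.318, 0.379, -0.869, 0.639], [-0.027, -0.92, -0.391, 0.427], [0.0, 0.0, 0.0, 1.0]]
top 385.68688011681445 319.8847868201023 200.07532640620468 [[-0.002, -0.988, 0.157, 0.39], [-1.0, 0.001, -0.006, -0.182], [0.005, -0.157, -0.988, 0.936], [0.0, 0.0, 0.0, 1.0]]
wrist 291.9723341316602 323.31186964614733 196.77058623218667 [[0.318, -0.899, -0.3, 0.278], [-0.948, -0.302, -0.099, -0.566], [-0.002, 0.316, -0.949, 0.373], [0.0, 0.0, 0.0, 1.0]]
{'t': 0.15, 'q': array([-1.42552205e+00,  5.28298613e-01,  1.43358813e+00,  2.97930077e-06,
        1.18138452e+00, -1.78511630e-01]), 'dq': array([ 5.77112229e-04, -1.42119602e-03, -2.86097479e-03,  6.25088187e-05,
       -1.19133980e-03, -1.06761065e-03]), 'joint_efforts': array([ 5.29621957e-04, -4.42745912e+01, -1.78274989e+01, -2.35380076e-04,
        5.62089379e-03,  5.56323321e-08]), 'ee_pos': array([ 0.19879207, -0.59197957,  0.23053647]), 'eef_rot': array([-3.14129188e+00,  1.65145176e-03, -1.24701130e+00]), 'contact_force': array([-0.35475205,  0.04488553, -0.20217609]), 'torque': array([ 0.02577755,  0.06855908, -0.05215064]), 'gripper_width': 0.0855360768310555}
```

View pics/top0.png

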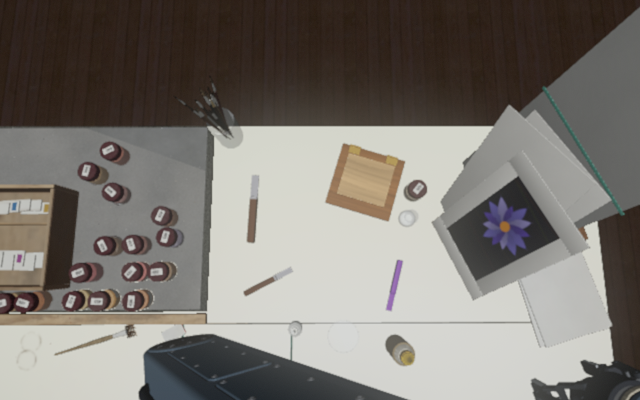

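View pics/side0.png

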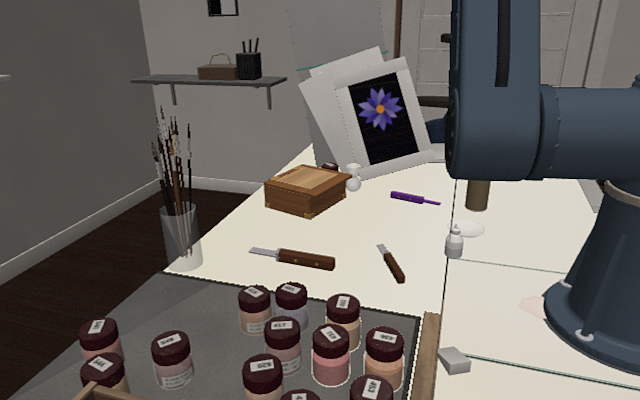

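Top view: there are three candidates. The large brown tool is at (253,208), the small brown one at (268,281) and the purple one at (394,285). The large brown one fits, as it's about 66 px (165 mm) long and not purple. The box is at (366,182), with hinges on its upper side and its front edge running (327,203)-(390,219). The jar is at (415,190) and the flask at (407,218). I'll confirm in a crop and measure.

```bash
python3 - <<'E'
from h import *
import pickle
c=pickle.load(open('top0.pkl','rb')); im=c['color']
hsv=cv2.cvtColor(im,cv2.COLOR_BGR2HSV)
roi=np.zeros(im.shape[:2],np.uint8); roi[165:255,235:275]=1
v=im.astype(int)
brown=(((v[...,2]-v[...,0])>25)&(v[...,2]<150)).astype(np.uint8)*roi
cs=max(cv2.findContours(brown,0,2)[0],key=cv2.contourArea)
print('handle',cv2.minAreaRect(cs))
steel=((v.max(2)<205)&(brown==0)).astype(np.uint8)*roi
cs2=max(cv2.findContours(steel,0,2)[0],key=cv2.contourArea); print('steel',cv2.minAreaRect(cs2))
b=np.zeros_like(roi); b[135:225,320:410]=1
br=((hsv[...,1]>60)).astype(np.uint8)*b
cb=max(cv2.findContours(br,0,2)[0],key=cv2.contourArea); 
print('lid',cv2.minAreaRect(cb),cv2.boxPoints(cv2.minAreaRect(cb)))
print(cv2.approxPolyDP(cb,4,True)[:,0].tolist())
a=cv2.resize(im[165:250,225:310],None,fx=4.5,fy=4.5,interpolation=2)
bb=cv2.resize(im[135:225,320:435],None,fx=4.25,fy=4.25,interpolation=2)[:382]
cv2.imwrite('pics/crop1.png',np.hstack([a[:382,:300],bb]))
E
```

```text
handle ((251.4004669189453, 220.49337768554688), (6.053228855133057, 41.374820709228516), 3.8140745162963867)
steel ((252.74871826171875, 208.5177764892578), (9.974586486816406, 69.32337951660156), 4.085616588592529)
lid ((365.5458984375, 181.01376342773438), (65.22796630859375, 62.73761749267578), 16.69924545288086) [[325.2936  201.68806]
 [343.32114 141.59633]
 [405.7982  160.33946]
 [387.77066 220.4312 ]]
[[343, 144], [326, 201], [387, 220], [404, 162]]
```

View pics/crop1.png

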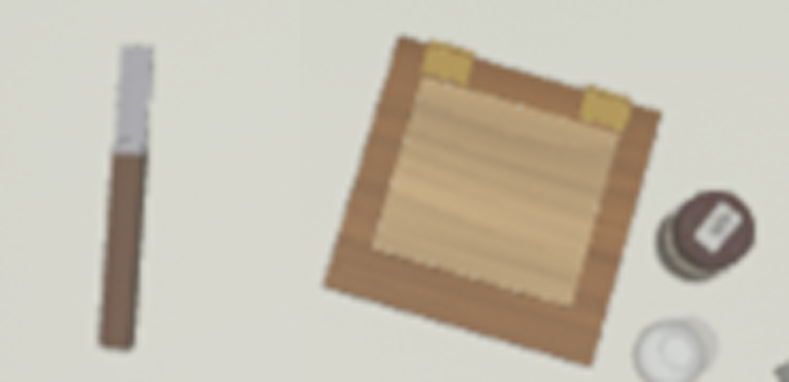

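The crop confirms it: large brown handle with a bare steel blade pointing up in the image. The lid's hinges are at the upper side, and the jar and flask stand to its right.

```bash
python3 - <<'E'
from h import *
import pickle
c=pickle.load(open('top0.pkl','rb'))
L={k:onz(c,319.6+(u-300)/4.25,134.6+v/4.25,.063) for k,(u,v) in dict(bl=(398,37),br=(660,112),fr=(592,366),fl=(324,288)).items()}
for k in L: print(k,L[k].round(4))
n=np.linalg.norm
print('len',n(L['bl']-L['fl']),n(L['br']-L['fr']),'wid',n(L['bl']-L['br']),n(L['fl']-L['fr']))
ctr=sum(L.values())/4; ax=(L['bl']+L['br']-L['fl']-L['fr']); bx=(L['fl']+L['bl']-L['fr']-L['br'])
print('lid ctr',ctr.round(4),'yaw',np.degrees([np.arctan2(ax[1],ax[0]),np.arctan2(bx[1],bx[0])])-[0,90])
P=lambda u,v,z:onz(c,224.6+u/4.5,164.6+v/4.5,z)
tip=(P(121,45,.013)+P(152,47,.013))/2; f=(P(112,153,.022)+P(147,153,.022))/2; b=(P(100,346,.022)+P(133,348,.022))/2
print('tip',tip,'front',f,'back',b,n((f-b)[:2]),n((tip-f)[:2]))
d=tip-b; print('yaw',np.degrees(np.arctan2(d[1],d[0])),np.degrees(np.arctan2((f-b)[1],(f-b)[0])))
o=r.get_obs(); print(o['ee_pos'],np.degrees(o['eef_rot']))
print('jar',onz(c,415.5,189,.057),'flask',onz(c,407,218,.0))
E
```

```text
bl [ 0.6628 -0.2405  0.063 ]
br [ 0.6201 -0.3838  0.063 ]
fr [ 0.4803 -0.3422  0.063 ]
fl [ 0.5227 -0.199   0.063 ]
len 0.1461503951275946 0.1458692082128215 wid 0.1495259759672272 0.14937666497838475
lid ctr [ 0.5715 -0.2914  0.063 ] yaw [-16.50757468 -16.54052539]
tip [ 0.59865664 -0.02831745  0.013     ] front [ 0.53828042 -0.02750719  0.022     ] back [ 0.43537726 -0.02327473  0.022     ] 0.10299016636448308 0.06038165610277645
yaw -1.7689628671669626 -2.355279526457257
[ 0.19879207 -0.59197957  0.23053647] [-1.79982767e+02  9.46212158e-02 -7.14484846e+01]
jar [ 0.55471908 -0.40872962  0.057     ] flask [ 0.49343858 -0.39972292  0.        ]
```

>>> apply_moves --rotation '[[0, 0, -13], [0, 0, -26], [0, 0, -39], [0, 0, -52], [0, 0, -65], [0, 0, -78], [0, 0, -91], [0, 0, -104], [0, 0, -117], [0, 0, -130], [0, 0, -145], [0, 0, -159.5]]' --dp '[[-36, -41, 0], [-72, -81, 0], [-108, -122, 0], [-144, -163, 0], [-180, -203, 0], [-216, -244, 10], [-253, -285, 20], [-289, -325, 30], [-325, -366, 40], [-361, -407, 50], [-397, -447, 60], [-433, -488, 70]]' --hand '[85, 85, 85, 85, 85, 85, 85, 85, 85, 85, 85, 85]'

```text
t: 1.65
ee_pos: [0.5243, -0.0245, 0.161]
eef_rot: [-3.141, -0.001, 1.009]
contact_force: [1.4, -0.9, 0.0]
gripper_width: 0.0853
```

```bash
python3 - <<'E'
from h import *
o=r.get_obs(); print(o['t'],o['ee_pos'],np.degrees(o['eef_rot']),o['q'].round(2),o['dq'].round(2))
E
```

```text
1.65 [ 0.52434938 -0.02446302  0.16098886] [-1.79939534e+02 -6.48599100e-02  5.78262440e+01] [-0.26  0.49  1.75  0.    0.9  -1.27] [ 0.85  0.34 -0.39 -0.    0.03 -0.64]
```

>>> apply_moves --rotation '[[0, 0, -10], [0, 0, -20], [0, 0, -30.2], [0, 0, -30.2], [0, 0, -30.2]]' --dp '[[0, 0, 0], [0, 0, 0], [0, 1, 0], [0, 1, 0], [0, 1, 0]]' --hand '[85, 85, 60, 50, 50]'

```text
t: 2.28
ee_pos: [0.5251, -0.025, 0.1609]
eef_rot: [-3.141, -0.002, 1.534]
contact_force: [-0.5, 0.5, 0.5]
gripper_width: 0.05
```

```bash
python3 - <<'E'
from h import *
o=r.get_obs(); print(o['t'],o['ee_pos'],np.degrees(o['eef_rot']),o['gripper_width'])
c=cam('wrist'); cv2.imwrite('pics/w1.png',c['color'])
import pickle; pickle.dump(c,open('w1.pkl','wb'))
for p in [(.524,-.026,.022),(.599,-.028,.013),(.434,-.023,.022)]: print(px(c,p))
E
```

```text
2.275 [ 0.52507655 -0.02498586  0.16089361] [-1.7996466e+02 -9.2267987e-02  8.7877118e+01] 0.05002624292192117
[322.02524172 182.17951603]
[322.84328767 245.1505626 ]
[321.51259597  85.96223977]
```

View pics/w1.png

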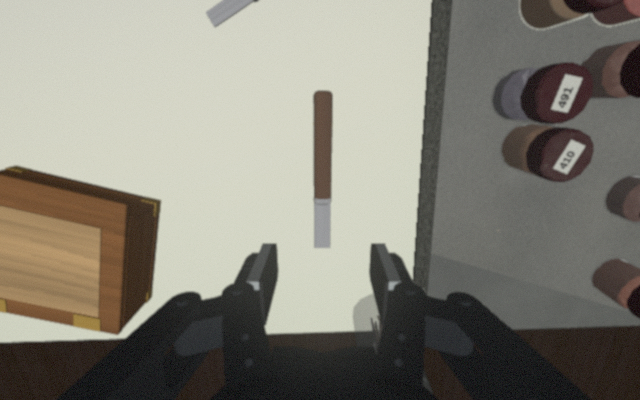

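```bash
python3 - <<'E'
from h import *
import pickle
c=pickle.load(open('w1.pkl','rb')); v=c['color'].astype(int)
roi=np.zeros((400,640),np.uint8); roi[75:260,295:350]=1
m=(v.max(2)<190).astype(np.uint8)*roi
cs=max(cv2.findContours(m,0,2)[0],key=cv2.contourArea); print(cv2.minAreaRect(cs),cv2.boundingRect(cs))
br=((v[...,2]-v[...,0]>25)&(m>0)).astype(np.uint8)
cs=max(cv2.findContours(br,0,2)[0],key=cv2.contourArea); print(cv2.minAreaRect(cs),cv2.boundingRect(cs))
for row in (95,105,150,190,205,225,240,246):
    x=np.flatnonzero(m[row]); print(row,x.min(),x.max())
for u,w,z in [(322.5,91,.022),(322.5,91,.0),(322.5,198.5,.022),(322.5,248,.013)]: print(w,onz(c,u,w,z))
E
```

```text
((322.0, 168.5), (157.0, 20.0), 90.0) (312, 90, 21, 158)
((322.5, 144.5), (105.0, 15.0), 90.0) (315, 92, 16, 106)
95 313 332
105 313 332
150 313 332
190 313 331
205 314 330
225 314 330
240 314 330
246 314 330
91 [ 0.43830689 -0.02227156  0.022     ]
91 [ 0.43773724 -0.02227303  0.        ]
198.5 [ 0.54124564 -0.02617952  0.022     ]
248 [ 0.6025261  -0.02851542  0.013     ]
```

>>> apply_moves --rotation '[[0, 0, 0], [0, 0, 0], [0, 0, 0], [0, 0, 0], [0, 0, 0], [0, 0, 0], [0, 0, 0], [0, 0, 0], [0, 0, 0], [0, 0, 0]]' --dp '[[-0.7, 2, 50], [-0.7, 2, 100], [-0.7, 2, 140], [-0.7, 2, 157], [-0.7, 2, 157], [-0.7, 2, 157], [-0.7, 2, 157], [-0.7, 2, 157], [-0.7, 2, 157], [-0.7, 2, 157]]' --hand '[50, 50, 50, 50, 10, 10, 10, 10, 10, 10]' --grip_force 110

```text
t: 3.58
ee_pos: [0.5281, -0.0258, 0.0053]
eef_rot: [3.139, -0.001, 1.534]
contact_force: [0.3, -0.4, 7.2]
gripper_width: 0.0156
```

```bash
python3 - <<'E'
from h import *
o=r.get_obs(); print(o['t'],o['ee_pos'],np.degrees(o['eef_rot']),o['contact_force'].round(1))
E
```

```text
3.575 [ 0.52807606 -0.02578122  0.00534648] [ 1.79863896e+02 -5.39985671e-02  8.78996590e+01] [ 0.3 -0.4  7.2]
```

>>> apply_moves --rotation '[[0, 0, 0], [0, 0, 0], [0, 0, 0], [0, 0, 0], [0, 0, 0]]' --dp '[[0, 0, 0], [0, 0, -10], [0, 0, -50], [0, 0, -95], [0, 0, -95]]' --hand '[10, 10, 10, 10, 10]' --grip_force 110

```text
t: 4.2
ee_pos: [0.5303, -0.0264, 0.1039]
eef_rot: [3.131, 0.001, 1.534]
contact_force: [-1.1, -0.2, -0.5]
gripper_width: 0.0152
```

```bash
python3 - <<'E'
from h import *
o=r.get_obs(); print(o['t'],o['ee_pos'],np.degrees(o['eef_rot']),o['gripper_width'],o['contact_force'].round(1))
import pickle
c=cam('wrist'); s=cam('side'); pickle.dump((c,s),open('w2.pkl','wb'))
T=px(s,o['ee_pos']).astype(int); print(T)
cr=s['color'][max(0,T[1]-80):T[1]+70,max(0,T[0]-90):T[0]+90]
cv2.imwrite('pics/w2.png',np.hstack([cv2.resize(c['color'][:,160:480],(320,400)),cv2.resize(cr,(480,400),interpolation=2)]))
E
```

```text
4.2 [ 0.53026121 -0.02641396  0.10392969] [1.79419348e+02 4.79585593e-02 8.79108379e+01] 0.015241871763010076 [-1.1 -0.2 -0.5]
[282 209]
```

View pics/w2.png

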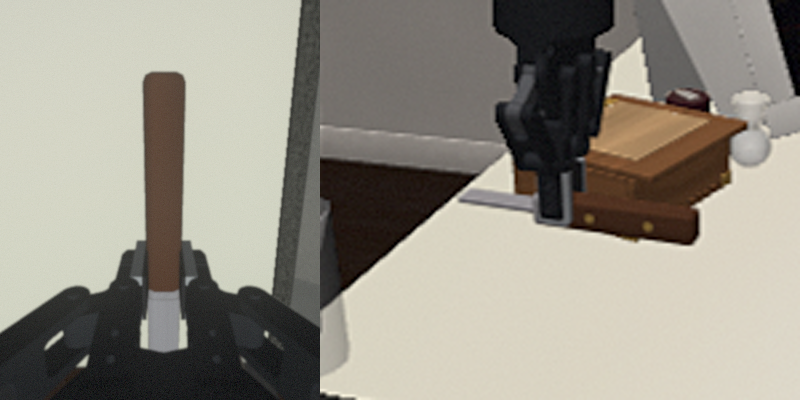

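The wrist view shows the handle straight between the pads. The side crop shows the blade tip at (458,197), which is about (244,203) in the full image, with the lifter level. Next I'll locate the tip relative to the TCP.

```bash
python3 - <<'E'
from h import *
import pickle
c,s=pickle.load(open('w2.pkl','rb'))
o=r.get_obs(); Rm=R.from_euler('xyz',o['eef_rot']).as_matrix(); p=np.array(o['ee_pos'])
def tool(u,v,off=0):
    a,d=ray(s,u,v); n=Rm[:,0]; q=p+n*off; X=a+d*((q-a)@n)/(d@n); return (Rm.T@(X-p)*1000).round(1)
f=lambda u,v:(192+(u-320)*.375,129+v*.375)
for n,a,off in [('tip up',(460,190),.0),('tip low',(458,200),.009),('handle back top',(698,206),.009),('back low',(696,243),.009),('handle front low near pad',(572,222),.009),('blade low near pad',(530,210),.009)]: print(n,tool(*f(*a),off))
# wrist view: handle back end height unknown; ray
print(Rm.round(3).tolist())
E
```

```text
tip up [  0.   76.2 -11.3]
tip low [ 9.  73.1 -8.1]
handle back top [  9.  -94.3 -26.3]
back low [  9. -93.  -1.]
handle front low near pad [ 9.  -9.2 -3.6]
blade low near pad [ 9.  20.3 -8. ]
[[0.037, 0.999, 0.003], [0.999, -0.037, 0.001], [0.001, 0.003, -1.0]]
```

```bash
cat > plan.py <<'E'
from h import *
YAW=np.radians(-16.5); LIP=np.array([.5006,-.2704,.055]); TIP=np.array([0,.074,-.010])
bx=np.array([np.cos(YAW),np.sin(YAW),0])
def target(dx,z,phi,tip=TIP,lat=0):
    "tip at lip+dx(mm) along box x, height z mm, blade tip-up phi deg -> TCP pose"
    Rt=R.from_euler('z',YAW+np.pi/2)*R.from_euler('x',np.pi)*R.from_euler('x',-phi,degrees=True)
    P=LIP+bx*dx/1000+lat/1000*np.array([-bx[1],bx[0],0]); P[2]=z/1000
    return Rt,P-Rt.apply(tip)
def move(Rt,p,o):
    R0=R.from_euler('xyz',o['eef_rot']); rel=R0.inv()*Rt
    return np.degrees(rel.as_rotvec()).round(1).tolist(),(R0.inv().apply(p-o['ee_pos'])*1000).round(1).tolist(),p.round(3).tolist()
def where(o,tip=TIP):
    R0=R.from_euler('xyz',o['eef_rot']); P=np.array(o['ee_pos'])+R0.apply(tip); d=P-LIP
    return (1000*np.array([d@bx,d@np.array([-bx[1],bx[0],0]),P[2]])).round(1)
E
python3 - <<'E'
from plan import *
o=r.get_obs(); print(where(o))
for a in [(-60,100,8),(-25,47,8)]: print(a,move(*target(*a),o))
E
```

```text
[ 28.3 260.6 111.2]
(-60, 100, 8) ([-7.8, -1.1, 14.4], [-212.6, -146.0, 20.5], [0.374, -0.233, 0.08])
(-25, 47, 8) ([-7.8, -1.1, 14.4], [-221.3, -112.3, 73.6], [0.408, -0.243, 0.027])
```

>>> apply_moves --rotation '[[-1, 0, 2], [-3, 0, 5], [-5, -1, 9], [-7, -1, 12], [-7.8, -1.1, 14.4], [-7.8, -1.1, 14.4], [-7.8, -1.1, 14.4], [-7.8, -1.1, 14.4], [-7.8, -1.1, 14.4], [-7.8, -1.1, 14.4]]' --dp '[[-5, -40, 0], [-30, -90, 0], [-75, -125, 0], [-125, -146, 10], [-170, -146, 20], [-212, -146, 20], [-217, -130, 45], [-221, -116, 73], [-221, -112, 73], [-221, -112, 73]]' --hand '[10, 10, 10, 10, 10, 10, 10, 10, 10, 10]' --grip_force 110

```text
t: 5.55
ee_pos: [0.4075, -0.2416, 0.0272]
eef_rot: [3.003, -0.001, 1.283]
contact_force: [-0.4, 1.4, -0.2]
gripper_width: 0.0156
```

```bash
python3 - <<'E'
from plan import *
o=r.get_obs(); print(o['t'],o['ee_pos'],np.degrees(o['eef_rot']),o['gripper_width'],o['contact_force'].round(1),where(o))
import pickle
t=cam('top'); s=cam('side'); pickle.dump((t,s,o),open('w3.pkl','wb'))
b=px(s,LIP).astype(int); a=px(t,LIP).astype(int); print(a,b,px(s,LIP),px(t,LIP))
print('tip pred',px(s,np.array(o['ee_pos'])+R.from_euler('xyz',o['eef_rot']).apply(TIP)))
print(b-[50,50],a-[40,40])
cv2.imwrite('pics/w3.png',np.hstack([cv2.resize(s['color'][b[1]-50:b[1]+50,b[0]-50:b[0]+50],(400,400),interpolation=2),cv2.resize(t['color'][a[1]-40:a[1]+40,a[0]-40:a[0]+40],(400,400),interpolation=2)]))
E
```

```text
5.55 [ 0.40746985 -0.24163479  0.02719894] [ 1.72074939e+02 -3.53804867e-02  7.35149575e+01] 0.015563502003977497 [-0.4  1.4 -0.2] [-25.6   1.1  47.3]
[356 212] [336 187] [336.22169856 187.53889832] [356.23195056 212.33673433]
tip pred [345.79342667 193.14150737]
[286 137] [316 172]
```

View pics/w3.png

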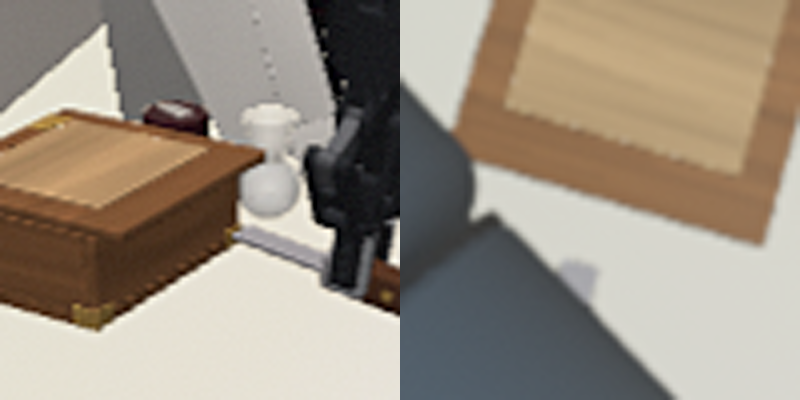

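```bash
python3 - <<'E'
from plan import *
import pickle
t,s,o=pickle.load(open('w3.pkl','rb'))
X=onz(t,351.4,224.2,.047); d=X-LIP; left=np.array([-bx[1],bx[0],0]); print('tip top',X,d@bx*1000,d@left*1000)
for k in (76,0,-76):
  for z in (0,.008): print(k,z,px(s,LIP+left*k/1000+[0,0,z]).round(1),((px(s,LIP+left*k/1000+[0,0,z])-[276,150])*8).round())
cv2.imwrite('pics/w4.png',cv2.resize(s['color'][150:225,276:376],(800,600),interpolation=2))
E
```

```text
tip top [ 0.47400174 -0.25956704  0.047     ] -28.579666296630133 2.8325455138426463
76 0 [317.1 198.9] [329. 391.]
76 0.008 [317.1 195.4] [329. 363.]
0 0 [336.2 187.5] [482. 300.]
0 0.008 [336.2 184.2] [482. 274.]
-76 0 [353.3 177.4] [618. 219.]
-76 0.008 [353.3 174.2] [618. 194.]
```

View pics/w4.png

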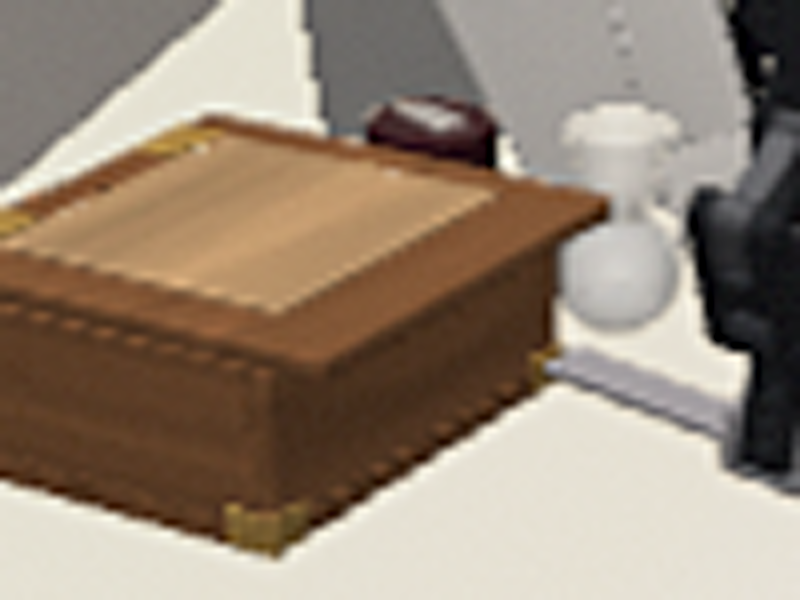

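Side crop: the tip is at (550,362), about 4 mm lower than planned. The lid's lower front corner is at (318,378), within about 1 px of my prediction, so the blade is clear below the overhang. Inserting now.

```bash
python3 - <<'E'
from plan import *
o=r.get_obs()
for a in [(0,49,8),(13,49,8)]: print(a,move(*target(*a),o))
E
```

```text
(0, 49, 8) ([0.0, 0.0, 0.0], [-0.9, 25.2, 2.7], [0.432, -0.25, 0.029])
(13, 49, 8) ([0.0, 0.0, 0.0], [-0.9, 38.1, 4.5], [0.444, -0.254, 0.029])
```

>>> apply_moves --rotation '[[0, 0, 0], [0, 0, 0], [0, 0, 0], [0, 0, 0], [0, 0, 0]]' --dp '[[-1, 12, 1], [-1, 25, 2.7], [-1, 32, 3.6], [-1, 38, 4.5], [-1, 38, 4.5]]' --hand '[10, 10, 10, 10, 10]' --grip_force 110

```text
t: 6.28
ee_pos: [0.4442, -0.2537, 0.0291]
eef_rot: [3.001, 0.0, 1.283]
contact_force: [1.0, -0.5, -1.5]
gripper_width: 0.0153
```

```bash
python3 - <<'E'
from plan import *
o=r.get_obs(); print(o['t'],where(o),o['contact_force'].round(1),o['torque'].round(2),np.degrees(o['eef_rot']))
H=148
for th in (0,2,4,6,8,12,18,25,32,38,42,45,46):
    s=H-13; a=np.radians(th); phi=8+12*th/45
    dx=H-s*np.cos(a); z=55+s*np.sin(a)
    print(th,move(*target(dx,z,phi),o))
E
```

```text
6.275 [13.   0.  49.3] [ 1.  -0.5 -1.5] [0.01 0.1  0.03] [1.71964720e+02 2.76525438e-02 7.35238139e+01]
0 ([0.0, 0.0, 0.0], [0.0, 0.8, -5.7], [0.444, -0.254, 0.035])
2 ([-0.5, 0.0, 0.0], [0.0, 1.6, -9.6], [0.444, -0.254, 0.039])
4 ([-1.0, 0.0, 0.0], [0.0, 2.6, -13.6], [0.445, -0.254, 0.043])
6 ([-1.6, 0.0, 0.0], [0.0, 3.8, -17.5], [0.445, -0.254, 0.047])
8 ([-2.1, 0.0, 0.0], [0.0, 5.1, -21.3], [0.446, -0.254, 0.051])
12 ([-3.2, 0.0, 0.0], [0.0, 8.3, -28.9], [0.448, -0.255, 0.059])
18 ([-4.8, 0.0, 0.0], [0.0, 14.2, -39.9], [0.452, -0.256, 0.071])
25 ([-6.6, 0.0, 0.0], [0.0, 22.9, -51.9], [0.459, -0.258, 0.084])
32 ([-8.5, 0.0, 0.0], [-0.0, 33.4, -62.8], [0.467, -0.261, 0.096])
38 ([-10.1, 0.0, 0.0], [-0.0, 43.6, -71.1], [0.476, -0.263, 0.106])
42 ([-11.2, 0.0, 0.0], [-0.0, 51.1, -76.1], [0.482, -0.265, 0.112])
45 ([-12.0, 0.0, 0.0], [-0.0, 56.9, -79.5], [0.488, -0.267, 0.116])
46 ([-12.2, 0.0, 0.0], [-0.0, 59.0, -80.6], [0.489, -0.267, 0.117])
```

>>> apply_moves --rotation '[[0, 0, 0], [-0.5, 0, 0], [-1, 0, 0], [-1.6, 0, 0], [-2.1, 0, 0], [-2.1, 0, 0]]' --dp '[[0, 0.8, -5.7], [0, 1.6, -9.6], [0, 2.6, -13.6], [0, 3.8, -17.5], [0, 5, -21.3], [0, 5, -21.3]]' --hand '[10, 10, 10, 10, 10, 10]' --grip_force 120

```text
t: 7.02
ee_pos: [0.4464, -0.2547, 0.0516]
eef_rot: [2.963, 0.001, 1.283]
contact_force: [-0.4, -0.6, -1.4]
gripper_width: 0.015
```

```bash
python3 - <<'E'
from plan import *
o=r.get_obs(); print(o['t'],where(o),o['contact_force'].round(1),o['torque'].round(2),np.degrees(o['eef_rot']),o['gripper_width'])
s=cam('side'); cv2.imwrite('pics/w5.png',cv2.resize(s['color'][130:230,256:396],(784,560),interpolation=2))
E
```

```text
7.025 [14.6 -0.3 74.6] [-0.4 -0.6 -1.4] [0.02 0.09 0.06] [1.69761372e+02 7.82211812e-02 7.35048404e+01] 0.015035266023410834
```

View pics/w5.png

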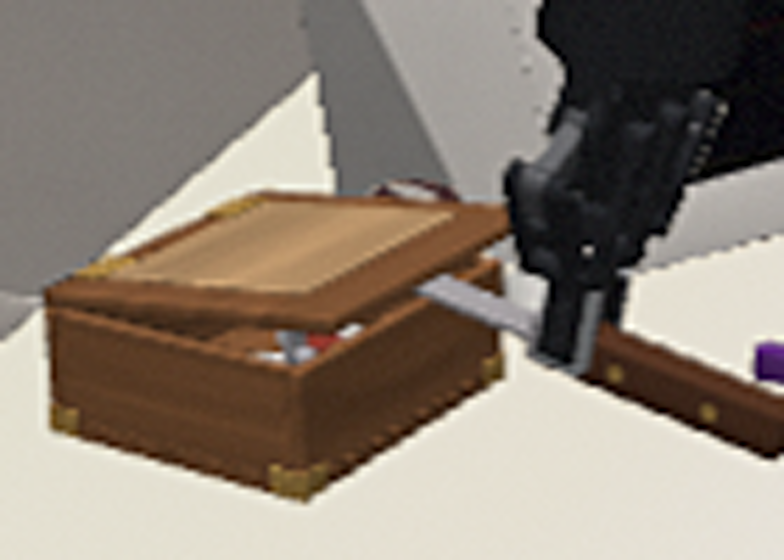

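Side crop: the catches have released. The lid is about 7° open, with its front edge at (330,325)-(510,235) and the blade under it at about (425,285). I'll push the blade in slightly further and follow the arc up.

```bash
sed -i 's/-.010\])/-.006])/' plan.py; python3 - <<'E'
from plan import *
o=r.get_obs(); print(where(o))
H=148
for th in (8,10,12,15,18,21,24,27,30,33,36,39,42,44):
    s=np.interp(th,[7,15],[134,124]); a=np.radians(th); phi=np.interp(th,[8,45],[10,20])
    print(th,s,move(*target(H-s*np.cos(a),55+s*np.sin(a),phi),o))
E
```

```text
[15.5 -0.3 70.6]
8 132.75 ([0.2, 0.1, 0.0], [0.4, 1.5, -2.9], [0.448, -0.255, 0.055])
10 130.25 ([-0.3, 0.1, 0.0], [0.4, 5.4, -5.8], [0.451, -0.256, 0.058])
12 127.75 ([-0.8, 0.1, 0.0], [0.4, 9.5, -8.3], [0.454, -0.257, 0.061])
15 124.0 ([-1.6, 0.1, 0.0], [0.4, 15.7, -11.8], [0.459, -0.258, 0.066])
18 124.0 ([-2.5, 0.1, 0.0], [0.3, 18.7, -16.6], [0.461, -0.259, 0.071])
21 124.0 ([-3.3, 0.1, 0.0], [0.3, 22.1, -21.2], [0.464, -0.26, 0.076])
24 124.0 ([-4.1, 0.1, 0.0], [0.3, 25.7, -25.6], [0.467, -0.26, 0.081])
27 124.0 ([-4.9, 0.1, 0.0], [0.3, 29.7, -29.8], [0.47, -0.261, 0.086])
30 124.0 ([-5.7, 0.1, 0.0], [0.3, 33.9, -33.9], [0.473, -0.262, 0.091])
33 124.0 ([-6.5, 0.1, 0.0], [0.3, 38.4, -37.7], [0.477, -0.263, 0.095])
36 124.0 ([-7.3, 0.1, 0.0], [0.3, 43.2, -41.2], [0.48, -0.264, 0.1])
39 124.0 ([-8.1, 0.1, 0.0], [0.3, 48.2, -44.6], [0.485, -0.266, 0.104])
42 124.0 ([-8.9, 0.1, 0.0], [0.3, 53.5, -47.7], [0.489, -0.267, 0.108])
44 124.0 ([-9.5, 0.1, 0.0], [0.3, 57.1, -49.6], [0.492, -0.268, 0.111])
```

>>> apply_moves --rotation '[[0, 0, 0], [-0.3, 0, 0], [-0.8, 0, 0], [-1.6, 0, 0], [-2.5, 0, 0], [-3.3, 0, 0], [-4.1, 0, 0], [-4.9, 0, 0], [-5.7, 0, 0], [-6.5, 0, 0], [-7.3, 0, 0], [-7.3, 0, 0]]' --dp '[[0.3, 1.5, -3], [0.3, 5.4, -6], [0.3, 9.5, -8.3], [0.3, 15.7, -11.8], [0.3, 18.7, -16.6], [0.3, 22, -21], [0.3, 25.7, -25.6], [0.3, 29.7, -29.8], [0.3, 34, -34], [0.3, 38.4, -37.7], [0.3, 43, -41], [0.3, 43, -41]]' --hand '[10, 10, 10, 10, 10, 10, 10, 10, 10, 10, 10, 10]' --grip_force 120

```text
t: 8.57
ee_pos: [0.4803, -0.2645, 0.0998]
eef_rot: [2.835, 0.002, 1.283]
contact_force: [-1.0, -0.3, -1.4]
gripper_width: 0.0149
```

```bash
python3 - <<'E'
from plan import *
import pickle
o=r.get_obs(); print(o['t'],where(o),o['contact_force'].round(1),o['torque'].round(2),np.degrees(o['eef_rot']))
s=cam('side'); t=cam('top'); pickle.dump((s,t,o),open('w6.pkl','wb')); cv2.imwrite('pics/w6.png',cv2.resize(s['color'][110:230,240:400],(800,600),interpolation=2))
left=np.array([-bx[1],bx[0],0])
# predicted lid left front corners at several angles (lower edge / upper edge), crop px
for th in (30,33,36,39,42,45):
    a=np.radians(th); w=[]
    for lat in (76,-76):
        for h in (0,.008):
            P=LIP+bx*.148+left*lat/1000 - bx*(.148*np.cos(a)+h*np.sin(a))+np.array([0,0,.148*np.sin(a)+h*np.cos(a)])
            w.append(((px(s,P)-[240,110])*5).round().astype(int).tolist())
    print(th,w)
E
```

```text
8.575 [ 4.760e+01 -1.000e-01  1.279e+02] [-1.  -0.3 -1.4] [-0.04  0.51 -0.11] [1.62422100e+02 9.94060149e-02 7.34960890e+01]
30 [[343, 270], [350, 255], [531, 180], [539, 166]]
33 [[334, 253], [342, 239], [524, 165], [532, 152]]
36 [[325, 237], [334, 223], [515, 150], [524, 138]]
39 [[315, 221], [325, 208], [507, 136], [516, 124]]
42 [[305, 205], [315, 193], [498, 122], [507, 111]]
45 [[294, 190], [305, 179], [488, 109], [498, 98]]
```

View pics/w6.png

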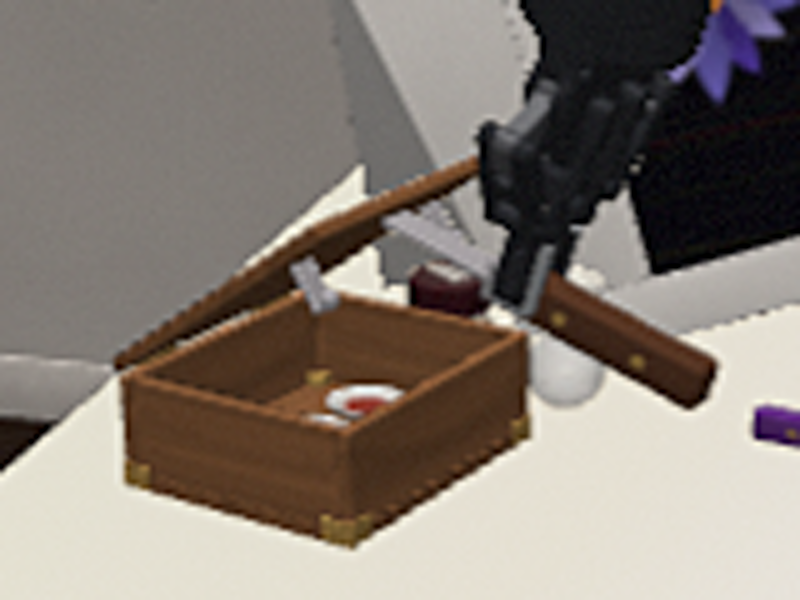

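Side crop: the near front corner of the lid is at about (320,232), which means roughly 36°. The blade tip is under the lid at (390,222), and the gripper is about 35 mm clear of the lid edge. I'll go on to 45°.

```bash
python3 - <<'E'
from plan import *
o=r.get_obs(); H=148; s=124
for th in (38,40,42,44,45,45.5):
    a=np.radians(th); phi=np.interp(th,[8,45],[10,20])
    print(th,move(*target(H-s*np.cos(a),55+s*np.sin(a),phi),o))
E
```

```text
38 ([-0.6, 0.1, 0.0], [0.0, 4.0, -2.0], [0.483, -0.265, 0.103])
40 ([-1.1, 0.1, 0.0], [0.0, 7.6, -3.7], [0.486, -0.266, 0.105])
42 ([-1.7, 0.1, 0.0], [0.0, 11.4, -5.3], [0.489, -0.267, 0.108])
44 ([-2.2, 0.1, 0.0], [0.0, 15.3, -6.7], [0.492, -0.268, 0.111])
45 ([-2.5, 0.1, 0.0], [0.0, 17.2, -7.4], [0.494, -0.268, 0.112])
45.5 ([-2.5, 0.1, 0.0], [0.0, 18.2, -7.9], [0.494, -0.269, 0.112])
```

>>> apply_moves --rotation '[[-0.6, 0, 0], [-1.1, 0, 0], [-1.7, 0, 0], [-2.2, 0, 0], [-2.5, 0, 0], [-2.5, 0, 0], [-2.5, 0, 0]]' --dp '[[0, 4, -2], [0, 7.6, -3.7], [0, 11.4, -5.3], [0, 15.3, -6.7], [0, 17.2, -7.4], [0, 17.2, -7.4], [0, 17.2, -7.4]]' --hand '[10, 10, 10, 10, 10, 10, 10]' --grip_force 120

```text
t: 9.55
ee_pos: [0.4936, -0.2683, 0.1117]
eef_rot: [2.792, 0.001, 1.283]
contact_force: [-1.3, -0.2, -1.3]
gripper_width: 0.0148
```

```bash
python3 - <<'E'
from plan import *
import pickle
o=r.get_obs(); print(o['t'],where(o),o['contact_force'].round(1),np.degrees(o['eef_rot']))
s=cam('side'); t=cam('top'); pickle.dump((s,t,o),open('w7.pkl','wb')); cv2.imwrite('pics/w7.png',cv2.resize(s['color'][110:210,250:380],(780,600),interpolation=2))
left=np.array([-bx[1],bx[0],0])
for th in (39,41,43,45,47,49):
    a=np.radians(th); w=[]
    for lat in (76,):
        for L,h in ((.148,0),(.148,.008),(0,0),(0,.008)):
            P=LIP+bx*.148+left*lat/1000 - bx*(L*np.cos(a)+h*np.sin(a))+np.array([0,0,L*np.sin(a)+h*np.cos(a)])
            w.append(((px(s,P)-[250,110])*6).round().astype(int).tolist())
    print(th,w)
    
for lat in (75,-75): # box wall front top corners & rear
    print([((px(s,LIP+bx*q+left*lat/1000)-[250,110])*6).round().tolist() for q in (.018,.148)])
E
```

```text
9.55 [6.020e+01 1.000e-01 1.427e+02] [-1.3 -0.2 -1.3] [1.59971940e+02 8.42598886e-02 7.35053469e+01]
39 [[318, 265], [330, 250], [81, 454], [90, 441]]
41 [[310, 252], [322, 238], [81, 454], [91, 442]]
43 [[302, 240], [314, 226], [81, 454], [91, 442]]
45 [[293, 228], [306, 215], [81, 454], [92, 443]]
47 [[284, 217], [297, 204], [81, 454], [92, 443]]
49 [[275, 206], [288, 193], [81, 454], [93, 444]]
[[363.0, 522.0], [83.0, 453.0]]
[[579.0, 397.0], [313.0, 343.0]]
```

View pics/w7.png

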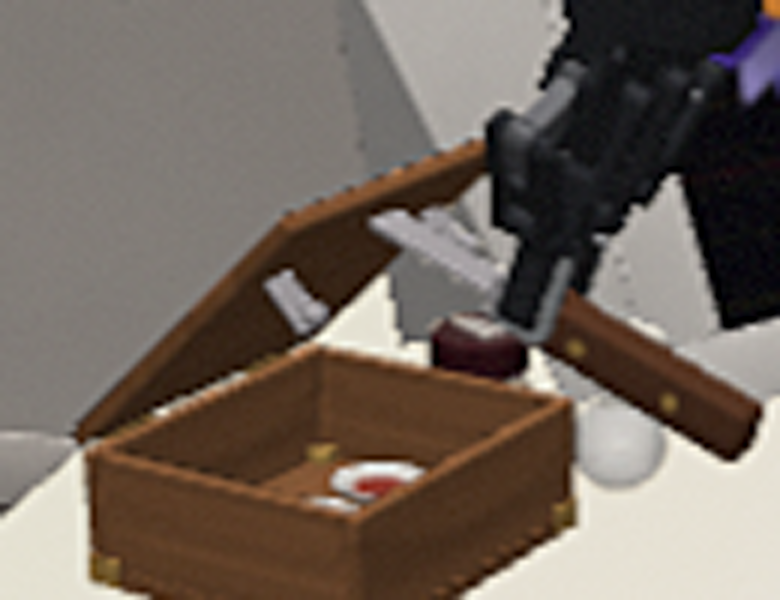

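```bash
python3 - <<'E'
from plan import *
import pickle
left=np.array([-bx[1],bx[0],0])
def P(th,lat,L,h):
    a=np.radians(th); return LIP+bx*.148+left*lat/1000-bx*(L*np.cos(a)-h*np.sin(a))+np.array([0,0,L*np.sin(a)+h*np.cos(a)])
s3=pickle.load(open('w3.pkl','rb'))[1]; s7,t7,o=pickle.load(open('w7.pkl','rb'))
def edge(s,p,q):
    "subpixel strongest edge along segment p-q normals -> fitted line"
    g=cv2.GaussianBlur(cv2.cvtColor(s['color'],cv2.COLOR_BGR2HSV)[...,1].astype(np.float32),(0,0),.7)
    p,q=np.array(p,float),np.array(q,float); d=(q-p)/np.linalg.norm(q-p); n=np.array([-d[1],d[0]]); pts=[]
    ks=np.arange(-4,4.01,.1)
    for f in np.linspace(.12,.88,30):
        X=p+(q-p)*f+ks[:,None]*n
        v=cv2.remap(g,X[:,:1].astype(np.float32),X[:,1:].astype(np.float32),1)[:,0]
        pts.append(p+(q-p)*f+n*ks[np.argmax(abs(np.gradient(v)))])
    vx,vy,x,y=cv2.fitLine(np.array(pts,np.float32),cv2.DIST_HUBER,0,.01,.01)[:,0]; return np.array([vx,vy]),np.array([x,y])
def inter(l,m):
    k=np.linalg.solve(np.c_[l[0],-m[0]],m[1]-l[1]); return l[1]+k[0]*l[0]
f6=lambda u,v:(250+u/6-.4,110+v/6-.4); f8=lambda u,v:(276+u/8-.4,150+v/8-.4)
A=edge(s7,f6(80,433),f6(283,216)); B=edge(s7,f6(283,216),f6(485,143))
print('open corner',inter(A,B),'left edge angle',np.degrees(np.arctan2(*A[0][::-1])),'front',np.degrees(np.arctan2(*B[0][::-1])))
for th in (41,43,44,45,46,47):
    c,h,e=[px(s7,P(th,l,L,.008)) for l,L in ((76,.148),(76,0),(-76,.148))]
    print(th,c.round(2),np.degrees(np.arctan2(*(c-h)[::-1])).round(2),np.degrees(np.arctan2(*(e-c)[::-1])).round(2))
print('closed pred corner',px(s3,P(0,76,.148,0)),px(s3,P(0,-76,.148,.008)),'obs lower',f8(318,378),'far up',f8(608,200))
a=px(t7,P(45,0,.148,.008)); print('top',a)
E
```

```text
open corner [297.73575 145.10443] left edge angle -44.856453 front -21.549381
41 [299.56 148.89] -41.75 -23.0
43 [298.07 146.94] -44.5 -22.65
44 [297.31 145.98] -45.85 -22.47
45 [296.54 145.04] -47.2 -22.3
46 [295.75 144.11] -48.53 -22.13
47 [294.96 143.19] -49.86 -21.96
closed pred corner [317.14847265 198.85615551] [353.30802127 174.23190625] obs lower (315.35, 196.85) far up (351.6, 174.6)
top [367.99806391 182.66756319]
```

```bash
python3 - <<'E'
from plan import *
import pickle
from scipy.optimize import least_squares
left=np.array([-bx[1],bx[0],0])
def P(th,lat,L,h,D=(0,0,0,0)):
    a=np.radians(th); H=LIP+bx*.148; v=left*lat/1000-bx*(L*np.cos(a)-h*np.sin(a))+np.array([0,0,L*np.sin(a)+h*np.cos(a)])
    return H+[D[0],D[1],D[2]]+R.from_euler('z',D[3]).apply(v)
s3=pickle.load(open('w3.pkl','rb'))[1]; s7,t7,o=pickle.load(open('w7.pkl','rb'))
def pts(s,p,q):
    g=cv2.GaussianBlur(cv2.cvtColor(s['color'],cv2.COLOR_BGR2HSV)[...,1].astype(np.float32),(0,0),.7)
    p,q=np.array(p,float),np.array(q,float); d=(q-p)/np.linalg.norm(q-p); n=np.array([-d[1],d[0]]); out=[]; ks=np.arange(-3.5,3.51,.1)
    for f in np.linspace(.12,.88,30):
        X=p+(q-p)*f+ks[:,None]*n; v=cv2.remap(g,X[:,:1].astype(np.float32),X[:,1:].astype(np.float32),1)[:,0]
        out.append(p+(q-p)*f+n*ks[np.argmax(abs(np.gradient(v)))])
    return np.array(out)
def dist(X,a,b):
    d=(b-a)/np.linalg.norm(b-a); return (X-a)@np.array([-d[1],d[0]])
c=[px(s3,P(0,*k)) for k in ((76,0,.008),(-76,0,.008),(-76,.148,.008))]
E1=pts(s3,c[0],c[1]); E2=pts(s3,c[1],c[2])
f6=lambda u,v:(250+u/6-.4,110+v/6-.4)
A=pts(s7,f6(80,433),f6(283,216)); B=pts(s7,f6(283,216),f6(485,143))
obsfr=np.array([351.7,174.9])
def res(x):
    D=x[:4]; th=x[4]; p=lambda t,*k:px(s3,P(t,*k,D))
    return np.r_[dist(E1,p(0,76,0,.008),p(0,-76,0,.008)),dist(E2,p(0,-76,0,.008),p(0,-76,.148,.008)),dist(A,p(th,76,0,.008),p(th,76,.148,.008)),dist(B,p(th,76,.148,.008),p(th,-76,.148,.008)),3*(p(0,-76,.148,.008)-obsfr), np.array(D)/[.003,.003,.003,.02]]
z=least_squares(res,[0,0,0,0,44],loss='soft_l1',x_scale=[.002,.002,.002,.01,1]); print(z.x.round(4))
rr=abs(res(z.x)); print([rr[i:i+30].mean().round(2) for i in (0,30,60,90)],rr[120:].round(2))
E
```

```text
[ 1.80000e-03 -8.00000e-04  1.10000e-03 -4.20000e-03  4.35646e+01]
[np.float64(0.31), np.float64(1.01), np.float64(0.15), np.float64(0.21)] [2.78 3.51 0.6  0.27 0.36 0.21]
```

The fit of the lid outline gives about 43.6°, so I'll nudge it up by about 1.4° along the arc, check, and hand in.

>>> apply_moves --rotation '[[0, 0, 0], [0, 0, 0], [0, 0, 0], [0, 0, 0]]' --dp '[[0, 1.5, -0.8], [0, 2.8, -1.5], [0, 2.8, -1.5], [0, 2.8, -1.5]]' --hand '[10, 10, 10, 10]' --grip_force 120

```text
t: 10.15
ee_pos: [0.4957, -0.2689, 0.114]
eef_rot: [2.792, 0.001, 1.283]
contact_force: [-1.6, 0.1, -1.8]
gripper_width: 0.015
```

```bash
python3 - <<'E'
from plan import *
o=r.get_obs(); print(o['t'],where(o),o['contact_force'].round(1),abs(o['dq']).max(),o['gripper_width'])
s=cam('side'); t=cam('top')
a=cv2.resize(s['color'][110:210,250:380],(520,400),interpolation=2); b=cv2.resize(t['color'][120:260,330:428],(280,400),interpolation=2)
cv2.imwrite('pics/w8.png',np.hstack([a,b]))
E
```

```text
10.15 [6.24e+01 1.00e-01 1.45e+02] [-1.6  0.1 -1.8] 0.0019421888152643466 0.015016458452080257
```

View pics/w8.png

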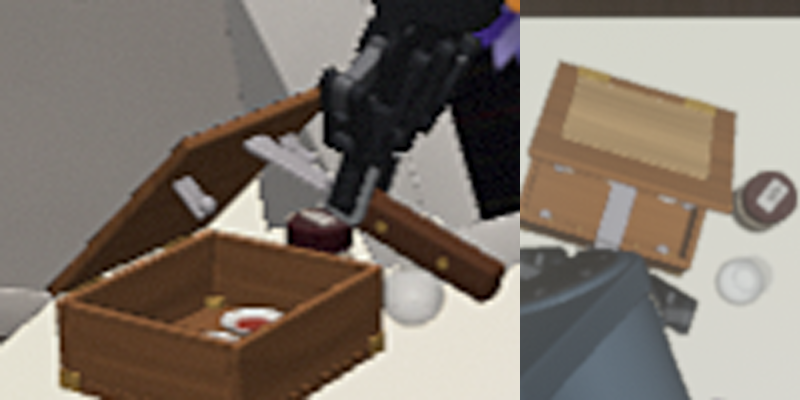

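The side crop shows the lid at about 45° with its corner at (184,140), resting on the blade. The top crop shows the blade going under the lid mid-width at (620,185). The jar at (768,200) and flask at (742,280) are standing, and the gripper is clear of the lid.

```bash
python3 -c "
from bench import r
print(r.hand_in())"
```

```text
the job is handed in; nothing more can be done
None
```

I picked up the large brown lifter, pushed its blade under the front edge of the lid and pried the lid off its catches. I then raised the lid along its arc, and handed in at about 10.3 s with the arm still holding it propped open on the blade.

- **Lid angle:** the last outline fit read about 43.6°, and I then nudged it up by about 1.4°. I did not repeat the fit, only looked at a picture. The kinematic estimate was already 45° before the nudge, so the two disagree by about 1.5°, and the true angle is probably 44.5 to 46.5°.
- **Contact:** the last pictures show only the blade touching the lid, at mid-width, with the gripper clear of it. Wrist force readings stayed low: 7 N at the grasp, when the fingers touched the table, and under 3 N at all later checks.
- **Jar and flask:** both were still standing where they were in the last pictures.
- **Grip:** the gripper read 15 mm on the 18 mm handle, but it held firmly throughout.

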